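Press the gear onto the music toy in the nursery

TASK

Pull the drawer of the little chest out to its stop and leave it open, take out the red toy gear by its grip bar, and turn the gear until the cross-shaped hole under it meshes with the four-ribbed blue spindle of the music toy. Slide it down the spindle, push it fully home against the spring collar, and finish still holding it with the gripper and pressing it down, because it springs back up when let go. Do not knock the other things on the nightstand about.

Things in the scene. Friction and masses are not known exactly. Their poses are not given: they have to be found in the camera images.
- chest: fixed little pine chest, 210 mm along x, 180 mm along y, 105 mm high, one white-fronted drawer facing its -x. Origin: centre of its underside, on the nightstand top. Drawer inside: 165 mm along x by 138 mm along y, floor 22 mm above the nightstand top, side walls up to 83 mm and front up to 93 mm above it
- chest_drawer0 (a joint): how far the chest's drawer is pulled out, m. 0 is shut, it may start up to 0.015 ajar, hard stop at 0.1416. About 1 N of friction; stays where it is left
- chest_drawer0_handle (a point): middle of the drawer's blue bar handle: level round bar 11 mm thick, 90 mm long along this frame's y, on 8 mm posts 38 mm either side of the middle, 35 mm in front of the drawer front. The drawer pulls out along this frame's -x (roughly towards the robot). The chest's top is 38 mm above this point, the drawer front's top edge 25 mm above it
- gear: red toy gear lying flat in the drawer, unseen until it is open. Origin: centre of its underside, z up. 82 mm over 12 teeth, disc 20 mm thick; wooden grip bar on top 44 mm long along x, 18 mm wide along y, 20 to 50 mm above the underside. Blind hole below, 16 mm deep: a cross of two slots along x (in line with the bar) and y, each 9.4 mm wide, 26.8 mm long. 60 to 130 g
- toy: fixed music toy: wooden board 240 mm along x, 120 mm along y, 30 mm thick; origin at the centre of its underside. The blue spindle stands at x = -80 mm; at x = +40 mm a fixed yellow gear, 78 mm across, 12 mm thick, its axle up to 30 mm above the board; three small pegs behind it
- spindle_top (a point): centre of the top of the blue spindle, 20 mm above the toy's board; z up. Four ribs form a cross along this frame's x and y: 24 mm across, ribs 7 mm wide; over the top 6 mm they taper, 20 mm across, to 2.5 mm wide, as a lead-in. The gear fits at four yaws a quarter turn apart. The spindle starts at any angle and is stiff to turn (0.25 N m)
- collar (a joint): white spring collar, a 44 mm disc round the spindle; value: m pressed down. 0: its top is 8 mm below the spindle's top; 0.008: at its stop, 16 mm below. Needs about 2.4 N at first, 8.8 N at the stop; springs back when let go
- bottle: bystander, closed glass bottle, 60 mm diameter, 150 mm high, origin at the centre of its underside
- car: bystander, wooden toy car 100 x 46 x 46 mm, length along its x, origin under its centre
- lunchbox: bystander, closed blue lunch box with a green lid and white clips, 174 x 124 x 74 mm, origin under its centre
- cup: bystander, yellow plastic cup, 68 mm diameter, 60 mm high, origin at the centre of its underside

How it is judged (in metres and radians):
On the way, in this order (a step that is already met when the one before it is completed fails the run):
1. the drawer is pulled out to its stop (to within 6 mm) (value of joint chest_drawer0 above 0.1356 m), for 0.1 s.
2. the gear is lifted out of the drawer in the fingers (height (world z) of gear above 0.1 m and contact force between the fingers and gear above 1 N), for 0.1 s.
3. the gear's cross hole has meshed with the spindle: at least 7 mm down over it, centred and aligned (horizontal distance between gear and spindle_top below 0.004 m and (angle between the x axis of gear and the x axis of spindle_top, either way round below 0.15 rad or angle between the x axis of gear and the y axis of spindle_top, either way round below 0.15 rad) and angle between gear's own z axis and vertical below 0.12 rad and z of gear in the frame of spindle_top below -0.007 m), for 0.1 s.
At the end, for the whole second after the job is handed in: Gear meshed on the spindle (within 4 mm, bar in line with a rib to 0.15 rad, upright to 0.12 rad), underside 13.5 mm or more below the spindle top, collar pressed at least 6 of 8 mm, gear still, fingers touching it with over 2 N; drawer open at least 120 mm (horizontal distance between gear and spindle_top below 0.004 m and (angle between the x axis of gear and the x axis of spindle_top, either way round below 0.15 rad or angle between the x axis of gear and the y axis of spindle_top, either way round below 0.15 rad) and angle between gear's own z axis and vertical below 0.12 rad and z of gear in the frame of spindle_top below -0.0135 m and value of joint collar above 0.006 m and contact force between the fingers and gear above 2 N and linear speed of gear below 0.02 m/s and value of joint chest_drawer0 above 0.12 m); the arm keeps its last pose, push and grip.
It fails at once if the glass bottle is shifted by more than 30 mm (distance of bottle from where it was at the start of the episode above 0.03 m).
It fails at once if the wooden car is shifted by more than 30 mm (distance of car from where it was at the start of the episode above 0.03 m).
It fails at once if the lunch box is shifted by more than 30 mm (distance of lunchbox from where it was at the start of the episode above 0.03 m).
It fails at once if the yellow cup is shifted by more than 30 mm (distance of cup from where it was at the start of the episode above 0.03 m).
It also fails if it takes over 70 s, if anything falls off the work surface, if the arm or the gripper's body presses on something with over 40 N, if the wrist force passes 120 N, or if a joint passes its speed limit or range.

ROBOT

A 6-joint arm with a two-finger parallel gripper is mounted at the origin on the work surface. World frame = base frame: x ahead of the robot, y to its left, z up, the work surface at z = 0. Lengths are in mm, angles in rad, forces in N, time in s.
With the tool pointing down it reaches from about 375 to 900 mm from the base axis. Payload 3.1 kg.
Tool frame: the origin (TCP) lies at the very end of the fingers, on their centre line; the grasp point (between the pads) lies 19 mm behind it; z points along the fingers, y is the line along which they close (so a half turn about z gives the same grasp; the last joint's range is limited). The gripper opens to 87 mm and grips with 3 to 60 N. Pads are 19 mm wide; open, the fingers measure 117 mm over their backs; the gripper's body (75 mm by 190 mm) begins 51 mm behind the grasp point.
Start: joints at [-1.353, 0.527, 1.433, -0, 1.181, -0.178], TCP at [241.563, -576.406, 222.548] pointing down, gripper open.
Joint ranges: [-3.08, 3.08], [-0.75, 2.2], [0.22, 2.44], [-1.43, 4.57], [0, 2.65], [-2.85, 2.85]. Speed limits (rad/s): [2.79, 2.79, 3.14, 3.14, 3.14, 3.14].

INTERFACE

Orientations are given as a rotation vector (axis times angle).
In Python, from workcell import arm gives the robot as it stands.
- The arm moves only by the shell command python3 nudge.py 'ROWS' [OPENING]. ROWS is rows parted by semicolons, their numbers by spaces, 1 to 20 of them, each of 4 numbers: dx, dy, dz in mm, then a turn about the tool's z in rad; each row is the pose to reach, as a shift and turn from the pose commanded when the command began, along the tool's axes at that moment; what a row does not reach only later rows make up. A row lasts 1/12 s, in which the tool goes at most 41.7 mm and 0.125 rad, less where a joint would pass 70% of its speed; a pose out of reach is approached as far as the arm can. OPENING is the finger opening in mm, set as the command begins (- or left out keeps the last). The fingers move at their own pace and stop on an object; the grip force is fixed at half the most. Time passes only in rows, so rows that do not move let the fingers close. It prints the time, the measured TCP pose, the force, the opening and the grip force at its end.
- arm.observe(): the state, without advancing time (a new reading comes with each control period).
- arm.get_image(name): name is "scene" or "side" or "wrist"; returns a dict with "image" (480x640x3 uint8, red, green, blue), "fx", "fy", "cx", "cy" (pixels), "R" (3x3) and "t" (3): a world point X has camera coordinates R X + t. Camera axes: x right, y down, z forward; pixel columns grow to the right and rows downward; lengths in mm; the calibration is good to about 2 mm. A picture is of the moment at which its call begins. There is no depth.
- arm.hand_in(): hands the job in; it is judged then, once.
The state is a dict: "t": time; "joint_positions": joint angles; "qvel": joint speeds; "effort": joint torques, N m; "position": TCP position; "tcp_rot": TCP orientation; "ft_force": force on the tool from outside, world axes, zero at the start; "ft_torque": the same for the moment, N m; "finger_gap": finger opening in mm; "gripper_force": force on a finger pad.
Only numpy, scipy, OpenCV 4.12 (cv2) and the standard library are available. Lean on these libraries where they do the work, as an engineer would, in place of code of your own. Each camera call takes 0.05 s, during which the arm holds its last target. There are 200 camera calls.

## Working session

There is one attempt and no reset: what is moved stays moved. The work goes in short steps, Python scripts to look and compute and a shell command to move; the robot and the scene stay as the last step left them, time stands still between calls to the robot, and variables do not carry over. Pictures are saved under pics/ and viewed, at most 10 in all, crops included, and the job is handed in when it is done.

```bash
ls; mkdir -p pics
cat > h.py <<'E'
import numpy as np,cv2
from workcell import arm
from scipy.spatial.transform import Rotation as Ro
def shot(n,f=None):
    d=arm.get_image(n)
    if f: cv2.imwrite('pics/'+f,d['image'][:,:,::-1])
    return d
def ray(d,u,v):
    R=np.array(d['R']);t=np.array(d['t'])
    return -R.T@t, R.T@np.array([(u-d['cx'])/d['fx'],(v-d['cy'])/d['fy'],1])
def onz(d,u,v,z):
    o,r=ray(d,u,v); return o+r*(z-o[2])/r[2]
def proj(d,X):
    c=np.array(d['R'])@np.array(X)+np.array(d['t']); return np.array([d['fx']*c[0]/c[2]+d['cx'],d['fy']*c[1]/c[2]+d['cy']])
def tri(a,pa,b,pb):
    o1,r1=ray(a,*pa);o2,r2=ray(b,*pb)
    s=np.linalg.lstsq(np.c_[r1,-r2],o2-o1,rcond=None)[0]
    p,q=o1+s[0]*r1,o2+s[1]*r2
    return (p+q)/2,np.linalg.norm(p-q)
def tool():
    s=arm.observe();return np.array(s['position']),Ro.from_rotvec(s['tcp_rot']).as_matrix(),s
E
python3 - <<'E'
from h import *
for n in ['scene','side','wrist']:
    d=shot(n,n+'1.png'); o,_=ray(d,0,0); print(n,o.round())
p,R,s=tool();print(p,R.round(3),s['t'])
E
```

```text
nudge.py
pics
workcell.py
scene [1133. -388.  799.]
side [1457. -897. 1202.]
wrist [ 301. -552.  384.]
[ 241.45539668 -575.87008128  221.77635451] [[ 0.922  0.386 -0.   ]
 [ 0.386 -0.922  0.002]
 [ 0.    -0.002 -1.   ]] 0.15
```

View pics/scene1.png

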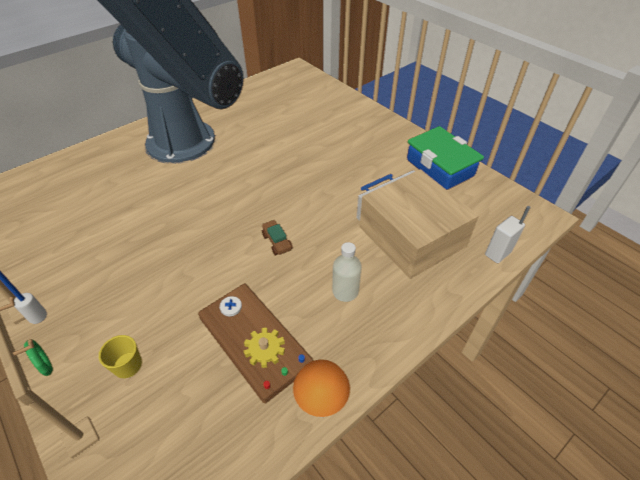

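View pics/side1.png

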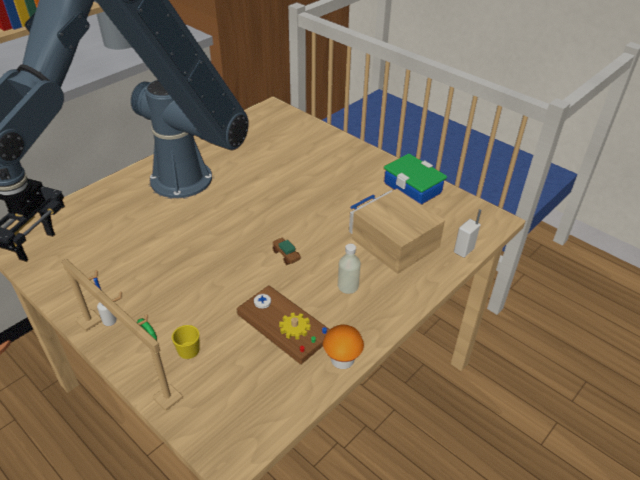

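The scene picture shows the handle at about (377,183), the chest top around (415,210), the spindle at (230,305), the bottle at (346,275) and the car at (277,237). I'll enlarge the important parts.

Run:
```python
from h import *
a=cv2.imread('pics/scene1.png');b=cv2.imread('pics/side1.png')
f=lambda im,x,y,w,h,s:cv2.resize(im[y:y+h,x:x+w],None,fx=s,fy=s,interpolation=cv2.INTER_CUBIC)
m=np.zeros((600,800,3),np.uint8)
m[:360,:420]=f(a,345,160,140,120,3); m[:360,420:780]=f(b,335,180,120,120,3)
m[360:600,:320]=f(a,210,285,80,60,4); m[360:600,320:640]=f(b,240,280,80,60,4)
cv2.imwrite('pics/m.png',m)
```

```text
(no output)
```

View pics/m.png

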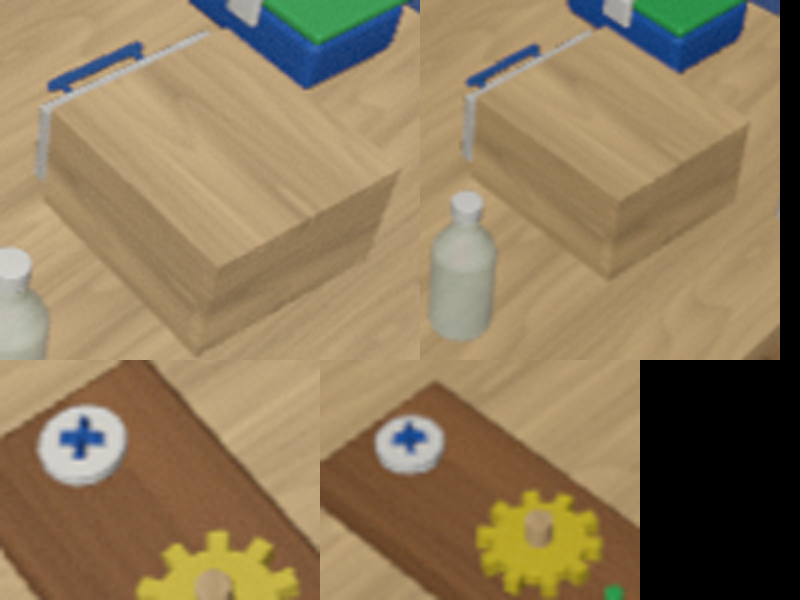

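The montage shows the chest's top corners in scene at (361,196), (417,249), (478,217) and (416,171), the handle ends at (362,189) and (392,175), and the spindle top at (230.5,304).

Run:
```python
from h import *
a=shot('scene');b=shot('side')
P={k:onz(a,*v,105)[:2] for k,v in dict(fn=(361,196),bn=(417.3,249.3),bf=(478.3,216.7),ff=(416,171)).items()}
print({k:v.round() for k,v in P.items()})
print('sides',[np.linalg.norm(P[i]-P[j]).round() for i,j in [('fn','bn'),('bn','bf'),('bf','ff'),('ff','fn')]])
for q in [(401,247.7),(444.3,221.7),(351.7,211.7)]: print('side cam',onz(b,*q,105).round())
h=[onz(a,*q,67+5) for q in [(361.7,188.7),(392.3,175.3)]];print('handle',[x.round() for x in h],np.linalg.norm(h[0]-h[1]))
print('side handle',[onz(b,*q,72).round() for q in [((470-420)/3+335,180+82/3),((538-420)/3+335,180+50/3)]])
for nm,d in [('scene',a),('side',b)]:
    hsv=cv2.cvtColor(d['image'],cv2.COLOR_RGB2HSV)
    m=cv2.inRange(hsv,(100,120,60),(125,255,255))
    x,y,w,h2=(215,290,35,35) if nm=='scene' else (250,285,25,25)
    mm=np.zeros_like(m);mm[y:y+h2,x:x+w]=m[y:y+h2,x:x+w]
    M=cv2.moments(mm,True);c=(M['m10']/M['m00'],M['m01']/M['m00']);print(nm,c,onz(d,*c,50).round(1))
    # blobs on work surface
    for n2,lo,hi,z in [('yellow',(22,120,80),(35,255,255),42)]:
        k,_,st,ce=cv2.connectedComponentsWithStats(cv2.inRange(hsv,lo,hi))
        for i in range(1,k):
            if st[i,4]>150: print(n2,st[i],onz(d,*ce[i],z).round())
for n,q in [('bottle base',(346,297)),('bottle cap',(348,247)),('car',(277,240)),('lunch',(445,165))]: print(n,onz(a,*q,0 if 'base' in n else 150 if 'cap' in n else 30).round())
```

```text
{'fn': array([618., 168.]), 'bn': array([812., 145.]), 'bf': array([836., 321.]), 'ff': array([640., 335.])}
sides [np.float64(196.0), np.float64(178.0), np.float64(197.0), np.float64(168.0)]
side cam [816. 140. 105.]
side cam [839. 315. 105.]
side cam [617. 166. 105.]
handle [array([575., 215.,  72.]), array([589., 310.,  72.])] 96.37829442440565
side handle [array([578., 213.,  72.]), array([594., 302.,  72.])]
scene (229.88095238095238, 304.0238095238095) [ 638.  -214.5   50. ]
yellow [244 328  41  40 989] [ 758. -216.   42.]
yellow [  98  335   44   44 1387] [ 598. -433.   42.]
side (261.7391304347826, 298.95652173913044) [ 639.7 -218.2   50. ]
yellow [ 14   0  16  26 225] [-1667.   295.    42.]
yellow [279 313  32  27 533] [ 760. -220.   42.]
yellow [171 325  29  34 784] [ 601. -436.   42.]
bottle base [754.   2.   0.]
bottle cap [741.  11. 150.]
car [544. -28.  30.]
lunch [622. 494.  30.]
```

```bash
cat >> h.py <<'E'
def to(X,yaw=None):
    # needed tool-axes shift; yaw = wanted world angle of tool y (mod pi)
    p,R,s=tool(); d=R.T@(np.array(X,float)-p)
    t=0
    if yaw is not None:
        a=np.arctan2(R[1,1],R[0,1]); t=-((yaw-a+np.pi/2)%np.pi-np.pi/2)
    print('shift',d.round(1),'turn',round(t,3),'j',np.round(s['joint_positions'],2),'t',s['t'])
E
python3 -c "
from h import *
to([570,258,200],-0.13)"
```

```text
shift [ 625.3 -642.3   22.9] turn -1.044 j [-1.35  0.53  1.43  0.    1.18 -0.18] t 0.25
```

```bash
T='625 -642 20 -1.04'; python3 nudge.py '625 -642 20 -1.04;625 -642 20 -1.04;625 -642 20 -1.04;625 -642 20 -1.04;625 -642 20 -1.04;625 -642 20 -1.04;625 -642 20 -1.04;625 -642 20 -1.04;625 -642 20 -1.04;625 -642 20 -1.04;625 -642 20 -1.04;625 -642 20 -1.04;625 -642 20 -1.04;625 -642 20 -1.04;625 -642 20 -1.04;625 -642 20 -1.04;625 -642 20 -1.04;625 -642 20 -1.04;625 -642 20 -1.04;625 -642 20 -1.04' 28
python3 -c "
from h import *
to([570,258,200],-0.13)"
```

```text
t: 1.92
position: [547.1, 201.0, 203.9]
tcp_rot: [2.364, 2.068, -0.0]
ft_force: [0.7, -0.7, 0.3]
finger_gap: 27.9
gripper_force: 0.0
shift [59.5 15.1  3.9] turn -0.003 j [ 0.16  0.49  1.56 -0.    1.09  0.29] t 1.9167
```

```bash
python3 nudge.py '30 0 4 0;30 0 4 0;30 0 4 0;30 0 4 0'
python3 -c "
from h import *
d=shot('wrist','w1.png');print(tool()[0])"
```

```text
t: 2.25
position: [550.2, 228.1, 199.6]
tcp_rot: [-2.364, -2.068, 0.002]
ft_force: [-0.3, -0.4, 0.2]
finger_gap: 28.3
gripper_force: 0.0
[550.36313911 227.52567872 199.82082186]
```

View pics/w1.png

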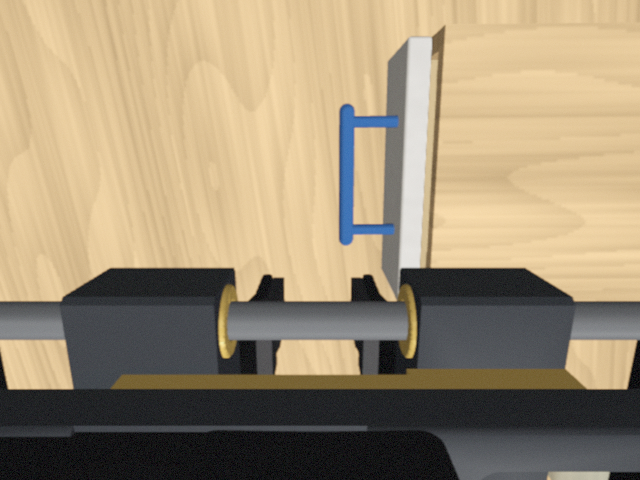

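The wrist picture shows the handle bar from (347,106) to (346,243), parallel to the image columns. The white drawer front is to its right, slightly ajar.

```bash
python3 -c "
from h import *
d=shot('wrist');a=onz(d,347,107,67);b=onz(d,346,242,67);print(a,b,np.linalg.norm(a-b),np.arctan2(*(b-a)[:2]))
c=(a+b)/2; fy=np.arctan2(*(a-b)[:2]);print(c,fy)
for q in [(431,38),(411,290)]: print('fronttop',onz(d,*q,92))
to([c[0],c[1],55],-fy)"
```

```text
[581.38963013 310.48273076  67.        ] [569.33793229 214.99679129  67.        ] 96.24348319289768 -3.016042149403765
[575.36378121 262.73976103  67.        ] 0.1255505041860281
fronttop [634.7875749  341.69482581  92.        ]
fronttop [609.74244545 180.57154043  92.        ]
shift [ 38.7  19.9 144.9] turn -0.01 j [ 0.2   0.51  1.53 -0.    1.1   0.34] t 2.35
```

```bash
python3 nudge.py '39 20 0 0;39 20 0 0;39 20 30 0;39 20 60 0;39 20 90 0;39 20 120 0;39 20 135 0;39 20 147 0;39 20 147 0;39 20 147 0'; python3 nudge.py '0 0 0 0;0 0 0 0;0 0 0 0;0 0 0 0' 0
python3 -c "
from h import *
to([575.4,262.7,52],-.126)"
```

```text
t: 3.18
position: [576.3, 263.7, 53.1]
tcp_rot: [2.366, 2.066, 0.0]
ft_force: [0.8, 0.6, 1.0]
finger_gap: 28.0
gripper_force: 0.0
t: 3.52
position: [576.5, 264.7, 54.3]
tcp_rot: [2.364, 2.067, 0.003]
ft_force: [-0.2, 0.2, 2.3]
finger_gap: 9.9
gripper_force: 30.0
shift [-2.2 -0.8  2.2] turn -0.008 j [0.25 0.75 1.53 0.   0.85 0.39] t 3.5167
```

```bash
python3 nudge.py '0 -15 0 0;0 -30 0 0;0 -45 0 0;0 -60 0 0;0 -75 0 0;0 -90 0 0;0 -105 0 0;0 -115 0 0;0 -122 0 0;0 -125 0 0'; python3 nudge.py '0 -3 0 0;0 -6 0 0;0 -9 0 0;0 -11 0 0;0 -11 0 0'
```

```text
t: 4.35
position: [451.1, 280.5, 54.2]
tcp_rot: [2.362, 2.069, -0.001]
ft_force: [1.3, -4.8, 6.3]
finger_gap: 10.1
gripper_force: 30.0
t: 4.77
position: [440.9, 281.8, 54.2]
tcp_rot: [2.363, 2.069, -0.001]
ft_force: [-1.5, -4.6, 7.2]
finger_gap: 9.9
gripper_force: 30.0
```

```bash
python3 nudge.py '0 -2 0 0;0 -4 0 0;0 -6 0 0;0 -6 0 0';python3 nudge.py '0 -2 0 0;0 -3 0 0;0 -4 0 0;0 -4 0 0'
```

```text
t: 5.1
position: [439.0, 282.1, 54.2]
tcp_rot: [2.357, 2.067, 0.007]
ft_force: [5.7, -10.0, 2.8]
finger_gap: 10.0
gripper_force: 30.0
t: 5.43
position: [439.1, 282.2, 54.3]
tcp_rot: [2.353, 2.065, 0.016]
ft_force: [13.8, -15.0, -2.8]
finger_gap: 10.2
gripper_force: 30.0
```

```bash
python3 nudge.py '0 5 0 0;0 9 0 0;0 9 0 0;0 9 0 0' 28; python3 nudge.py '0 0 0 0;0 0 -30 0;0 0 -65 0;0 0 -100 0;-20 30 -135 0;-40 60 -170 0;-60 85 -180 0;-60 85 -180 0;-60 85 -180 0;-60 85 -180 0' 87
python3 -c "
from h import *
d=shot('wrist','w2.png');print(tool()[0])"
```

```text
t: 5.77
position: [439.9, 283.0, 53.1]
tcp_rot: [-2.365, -2.067, -0.0]
ft_force: [-0.3, 0.3, -0.4]
finger_gap: 25.7
gripper_force: 0.0
t: 6.6
position: [515.0, 212.0, 232.3]
tcp_rot: [-2.365, -2.066, 0.003]
ft_force: [-0.0, -1.0, -0.5]
finger_gap: 83.8
gripper_force: 0.0
[514.08836169 212.4097504  231.62834113]
```

View pics/w2.png

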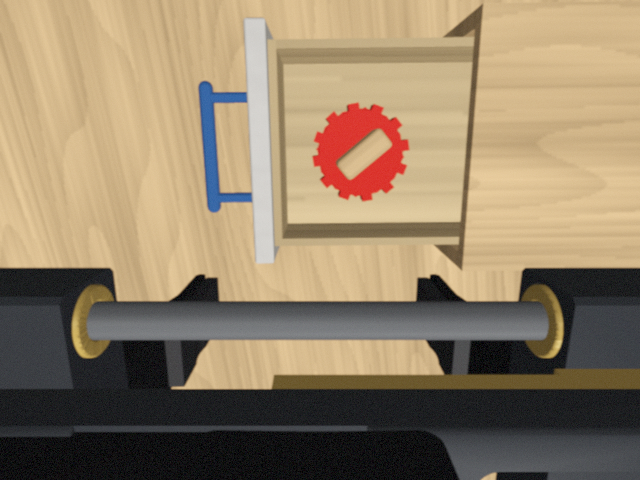

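The drawer is open and the gear lies at about (361,152), its bar running from (340,170) to (389,138).

Run:
```python
from h import *
d=shot('wrist')
hsv=cv2.cvtColor(d['image'],cv2.COLOR_RGB2HSV)
red=cv2.inRange(hsv,(0,170,90),(6,255,255))|cv2.inRange(hsv,(174,170,90),(180,255,255))
cs=max(cv2.findContours(red,0,2)[0],key=cv2.contourArea)
(c,r)=cv2.minEnclosingCircle(cs); g=onz(d,*c,42);print(c,r,g, 'diam',np.linalg.norm(onz(d,c[0]+r,c[1],42)-onz(d,c[0]-r,c[1],42)))
hull=np.zeros_like(red);cv2.drawContours(hull,[cs],-1,255,-1)
inner=cv2.bitwise_and(hull,cv2.bitwise_not(red));inner=cv2.morphologyEx(inner,cv2.MORPH_OPEN,np.ones((3,3)))
b=max(cv2.findContours(inner,0,2)[0],key=cv2.contourArea)
rect=cv2.minAreaRect(b);print(rect)
bx=cv2.boxPoints(rect);W=np.array([onz(d,*q,70)[:2] for q in bx]);print(W.round(1));e=[W[1]-W[0],W[2]-W[1]]
L=max(e,key=np.linalg.norm);S=min(e,key=np.linalg.norm);print('len',np.linalg.norm(L),np.linalg.norm(S),'centre',W.mean(0),'bar yaw',np.arctan2(L[1],L[0]))
h=[onz(d,*q,67) for q in [(206,82),(214,210)]];print('handle',sum(h)/2,np.arctan2(h[0][0]-h[1][0],h[0][1]-h[1][1]))
R=tool()[1];print('tool y yaw',np.arctan2(R[1,1],R[0,1]),arm.observe()['joint_positions'])
```

```text
(361.5, 151.5) 49.117305755615234 [556.84747296 261.90596172  42.        ] diam 83.01442829399366
((365.6033935546875, 153.41461181640625), (25.609338760375977, 58.459014892578125), 50.440330505371094)
[[532.6 257.7]
 [570.3 280.9]
 [581.4 264.6]
 [543.5 240.8]]
len 44.25107418284727 19.758084661546334 centre [556.93497009 261.00803007] bar yaw 0.5517970672487543
handle [436.95812796 281.24900485  67.        ] 0.13443456793020397
tool y yaw -0.13289153640415874 [1.91108236e-01 4.25915576e-01 1.59401692e+00 5.88625919e-04
 1.12629511e+00 3.23743210e-01]
```

```bash
python3 -c "
from h import *
to([557,261.5,45],-1.019)"
```

```text
shift [ 54.3  37.2 186.1] turn 0.886 j [0.19 0.43 1.59 0.   1.13 0.32] t 6.7
```

```bash
python3 nudge.py '20 15 0 .125;40 30 0 .25;54 37 0 .375;54 37 0 .5;54 37 30 .625;54 37 60 .75;54 37 70 .886;54 37 70 .886;54 37 70 .886;54 37 70 .886' 44
python3 -c "
from h import *
to([557,261.5,45],-1.019)"
```

```text
t: 7.53
position: [560.0, 261.4, 163.3]
tcp_rot: [-3.021, -0.86, -0.001]
ft_force: [0.9, 0.7, 0.8]
finger_gap: 44.6
gripper_force: 0.0
shift [ -2.6  -1.7 118.3] turn 0.003 j [0.26 0.59 1.51 0.   1.05 1.27] t 7.5333
```

```bash
python3 nudge.py '-2 -1 20 0;-2 -1 45 0;-2 -1 70 0;-2 -1 95 0;-2 -1 108 0;-2 -1 116 0;-2 -1 117 0;-2 -1 117 0'
python3 -c "
from h import *
to([557,261.5,45],-1.019)"
```

```text
t: 8.2
position: [558.7, 260.6, 46.7]
tcp_rot: [-3.023, -0.855, -0.002]
ft_force: [-0.1, 0.8, -0.0]
finger_gap: 44.2
gripper_force: 0.0
shift [-1.  -1.6  1.7] turn -0.0 j [0.26 0.75 1.58 0.   0.81 1.27] t 8.2
```

```bash
python3 nudge.py '-1 -1 1 0;-1 -1 1 0;-1 -1 1 0;-1 -1 1 0;-1 -1 1 0' 0; python3 nudge.py '0 0 -10 0;0 0 -30 0;0 0 -60 0;0 0 -90 0;0 0 -120 0;0 0 -150 0;0 0 -175 0;0 0 -185 0;0 0 -185 0;0 0 -185 0'
python3 -c "
from h import *
to([600,-240,225])"
```

```text
t: 8.62
position: [556.9, 260.8, 45.6]
tcp_rot: [3.023, 0.854, 0.002]
ft_force: [-0.4, 0.3, 0.4]
finger_gap: 18.8
gripper_force: 0.0
t: 9.45
position: [556.1, 260.5, 229.7]
tcp_rot: [3.023, 0.854, -0.001]
ft_force: [0.3, -0.5, -1.9]
finger_gap: 18.0
gripper_force: 30.0
shift [-224.6  449.4    4.8] turn 0 j [ 0.26  0.51  1.45 -0.    1.18  1.28] t 9.45
```

```bash
python3 -c "
from h import *
b=shot('side')
for q in [(175,398),(105,322)]: print(onz(b,*q,0).round())
to([554,-268,230])"
```

```text
[ 686. -541.    0.]
[ 367. -526.    0.]
shift [-277.6  449.5   -1.1] turn 0 j [ 0.26  0.51  1.45 -0.    1.18  1.28] t 9.5
```

```bash
python3 nudge.py '-15 25 0 0;-35 55 0 0;-55 90 0 0;-77 125 0 0;-99 160 0 0;-120 195 0 0;-142 230 0 0;-164 265 0 0;-185 300 0 0;-207 335 0 0;-228 370 0 0;-248 402 0 0;-265 430 0 0;-274 444 0 0;-277 449 0 0;-277 449 0 0;-277 449 0 0'
python3 -c "
from h import *
d=shot('wrist','w3.png');print(tool()[0],proj(d,[638.8,-216.3,50]))"
```

```text
t: 10.92
position: [554.9, -265.0, 228.7]
tcp_rot: [-3.02, -0.854, 0.002]
ft_force: [-0.7, 1.4, -1.2]
finger_gap: 17.7
gripper_force: 30.0
[ 555.11410846 -264.56407345  229.10216531] [320.45129558  97.29433872]
```

View pics/w3.png

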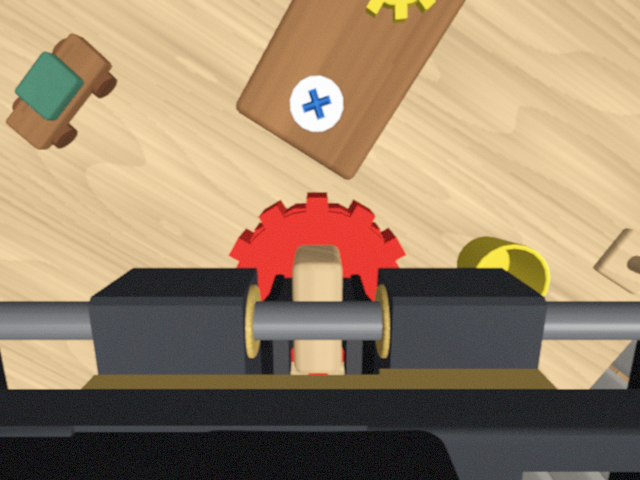

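The spindle cross is at (317,104), rotated slightly from the image axes. The gear hangs straight in the fingers.

```bash
cat > spin.py <<'E'
from h import *
def spin(d,win=40):
    hsv=cv2.cvtColor(d['image'],cv2.COLOR_RGB2HSV)
    u,v=proj(d,[638.8,-216.3,50]).astype(int)
    m=cv2.inRange(hsv,(95,110,60),(125,255,255));k=np.zeros_like(m);k[max(0,v-win):v+win,max(0,u-win):u+win]=255
    m&=k
    ys,xs=np.nonzero(m)
    W=np.array([onz(d,x,y,49)[:2] for x,y in zip(xs,ys)]);c=W.mean(0)
    z=(W-c)@[1,1j]; z=z[abs(z)>4]
    print('spindle',len(W),c,'max r',abs(z).max(),'rib yaw',np.angle((z**4).sum())/4,'mod pi/2; cross check',np.angle(((z/abs(z))**4).sum())/4, 'px',xs.mean(),ys.mean())
    return c
def gear(d,ztop):
    hsv=cv2.cvtColor(d['image'],cv2.COLOR_RGB2HSV)
    red=cv2.inRange(hsv,(0,170,90),(6,255,255))|cv2.inRange(hsv,(174,170,90),(180,255,255))
    cs=max(cv2.findContours(red,0,1)[0],key=cv2.contourArea)[:,0]
    W=np.array([onz(d,*q,ztop)[:2] for q in cs]); p,R,s=tool(); L=(W-p[:2])@R[:2,:2]
    H=L[L[:,0]>8]
    from scipy.optimize import least_squares
    rad=lambda c:np.hypot(*(H-c).T)
    sel=None;c=np.zeros(2)
    for _ in range(15):   # keep tooth tips only
        r=rad(c);bins=np.arctan2(*(H-c).T[::-1]);keep=r>r.max()-2.0
        c=least_squares(lambda q:np.hypot(*(H[keep]-q).T)-41,c).x
    print('gear centre in tool xy',c,'n',keep.sum(),'rms',np.std(rad(c)[keep]))
E
python3 -c "
from spin import *
d=shot('wrist');spin(d);gear(d,225);R=tool()[1];print('y yaw',np.arctan2(R[1,1],R[0,1]),arm.observe()['ft_force'])"
```

```text
spindle 335 [ 633.14371393 -215.67627882] max r 11.302214148635038 rib yaw -0.6940173144925986 mod pi/2; cross check -0.6895817447302272 px 316.3880597014925 103.97910447761194
gear centre in tool xy [1.13066219 1.10334894] n 102 rms 0.5161334732005598
y yaw -1.0178684448131425 [ 0.46531932 -0.3857415  -1.63714479]
```

```bash
python3 -c "
from h import *
to([579,-281,140],-.692)"
```

```text
shift [11.4 26.7 89.4] turn -0.326 j [-0.63  0.51  1.45  0.    1.19  0.39] t 11.0167
```

```bash
python3 nudge.py '5 12 15 -.1;11 26 30 -.2;11 26 50 -.3;11 26 70 -.326;11 26 85 -.326;11 26 89 -.326;11 26 89 -.326;11 26 89 -.326;11 26 89 -.326;11 26 89 -.326'
python3 -c "
from spin import *
d=shot('wrist','w4.png');spin(d,45);p=tool()[0];print(p);gear(d,p[2]-4);R=tool()[1];print('y yaw',np.arctan2(R[1,1],R[0,1]))"
```

```text
t: 11.85
position: [579.4, -283.5, 142.5]
tcp_rot: [2.842, 1.333, 0.002]
ft_force: [-0.9, -0.3, -1.4]
finger_gap: 17.7
gripper_force: 30.0
spindle 640 [ 633.08062398 -215.69073879] max r 11.497648127824803 rib yaw -0.6965782105543213 mod pi/2; cross check -0.6960588014413528 px 313.3359375 101.4515625
[ 579.26837332 -283.5748459   142.34517618]
gear centre in tool xy [1.69335042 0.80225888] n 94 rms 0.5007106082821517
y yaw -0.6937834593008626
```

View pics/w4.png

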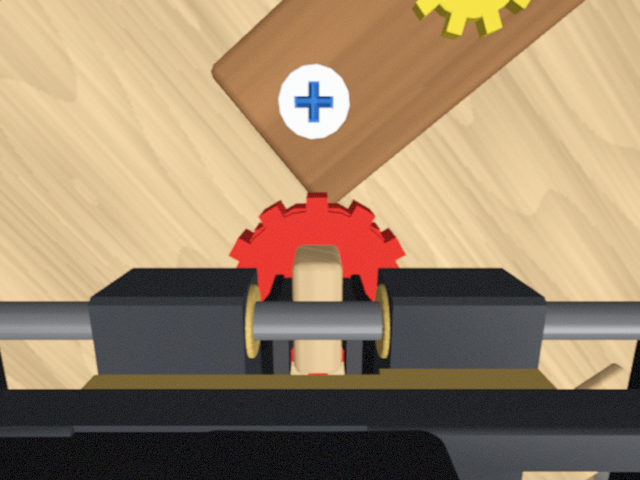

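The spindle cross at (313,101) is now square to the gripper and the gear. Next I move above it.

```bash
python3 -c "
from h import *
to([631.5,-216.2,86],-.695)"
```

```text
shift [85.2 -3.1 56.4] turn 0.001 j [-0.63  0.65  1.45  0.    1.04  0.07] t 11.9
```

```bash
python3 nudge.py '20 -3 0 0;45 -3 10 0;65 -3 20 0;80 -3 35 0;85 -3 48 0;85 -3 55 0;85 -3 55 0;85 -3 55 0;85 -3 55 0'
python3 -c "
from h import *
P=[]
for i in range(8): P.append(tool()[0]);shot('scene')
P=np.array(P);print(P.mean(0),P.std(0));R=tool()[1];print(R.T@(np.array([631.5,-216.2,86])-P.mean(0)))"
```

```text
t: 12.65
position: [630.6, -217.4, 86.6]
tcp_rot: [2.844, 1.331, 0.001]
ft_force: [-0.5, -0.0, -1.3]
finger_gap: 17.9
gripper_force: 30.0
[ 630.7205792  -216.94982884   86.7259898 ] [0.06955372 0.35454973 0.17531349]
[1.074907   0.11896063 0.72610232]
```

```bash
python3 nudge.py '1 0 5 0;1 0 9 0;1 0 12 0;1 0 14 0;1 0 16 0;1 0 16 0;1 0 16 0'; python3 nudge.py '0 0 1 0;0 0 2 0;0 0 3 0;0 0 4 0;0 0 4 0;0 0 4 0'
```

```text
t: 13.63
position: [631.2, -215.2, 69.8]
tcp_rot: [-2.844, -1.333, 0.0]
ft_force: [0.1, -0.2, -1.0]
finger_gap: 17.8
gripper_force: 30.0
t: 14.13
position: [631.7, -215.6, 66.1]
tcp_rot: [2.844, 1.333, 0.001]
ft_force: [1.0, -1.3, -0.8]
finger_gap: 17.6
gripper_force: 30.0
```

```bash
python3 nudge.py '0 0 1 0;0 0 2 0;0 0 3 0;0 0 4 0;0 0 5 0;0 0 5 0;0 0 5 0'; python3 nudge.py '0 0 1 0;0 0 2 0;0 0 3 0;0 0 4 0;0 0 5 0;0 0 5 0;0 0 5 0'
```

```text
t: 14.72
position: [631.8, -215.6, 61.6]
tcp_rot: [2.843, 1.333, 0.001]
ft_force: [0.5, -1.2, 4.7]
finger_gap: 17.9
gripper_force: 30.0
t: 15.3
position: [631.8, -215.6, 57.5]
tcp_rot: [2.843, 1.333, 0.001]
ft_force: [-0.5, 0.1, 9.1]
finger_gap: 17.5
gripper_force: 30.0
```

```bash
python3 nudge.py '0 0 1 0;0 0 2 0;0 0 2 0;0 0 2 0;0 0 2 0;0 0 2 0'
python3 - <<'E'
from h import *
a=shot('scene');b=shot('side')
p,R,s=tool();print(p,s['ft_force'],s['t'])
f=lambda im,x,y,w,h,s:cv2.resize(im[y:y+h,x:x+w,::-1],None,fx=s,fy=s,interpolation=cv2.INTER_CUBIC)
m=np.hstack([f(a['image'],180,200,200,200,2),f(b['image'],240,150,200,200,2)])
cv2.imwrite('pics/end.png',m)
E
```

```text
t: 15.8
position: [631.8, -215.6, 57.4]
tcp_rot: [2.843, 1.333, 0.002]
ft_force: [-3.3, 0.6, 18.0]
finger_gap: 17.9
gripper_force: 30.0
[ 631.86959941 -215.6758162    57.43637781] [-3.44741175  0.45142117 17.48573418] 15.9
```

View pics/end.png

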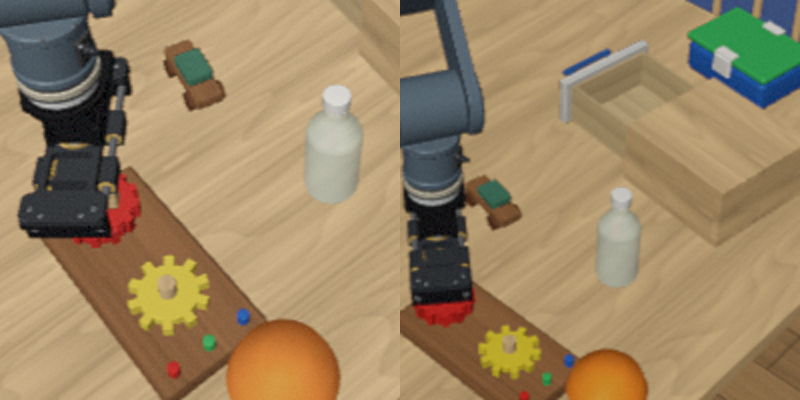

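The gear is flat on the spindle and hard against its stop: the push rose from 9 to 18 N with no further travel. The drawer is open and the other things look undisturbed.

```bash
python3 -c "
from workcell import arm
print(arm.hand_in())"
```

```text
the job is handed in; nothing more can be done
None
```

The job is handed in; no verdict was printed, but at 15.9 s the drawer was out to its stop and the gripper was holding the gear on the spindle, pressing it fully home with about 18 N.

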